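# Lock the fuse cap, then pull the lamp switch on

### The job

Power up the dashboard lamp switch on the test board: press the orange fuse cap down against its spring, twist it a sixth of a turn clockwise (from the white mark to the green mark) and let it spring back up into its locking notch. Only then pull the white lamp knob straight out until it snaps on, and let go so that it stays out by itself. Leave the soldering iron, the wooden block and the relay where they lie.

Things in the scene. Friction and masses are not known exactly. Their poses are not given: they have to be found in the camera images.
- fuse_box: Grey fuse-holder housing, 110 x 110 x 45 mm (x, y, z), fixed to the board, left or right of the switch pod. Origin: centre of its underside, z up. The bayonet cap sits in the centre of its top. On the top face, 26 to 46 mm from the centre, lie a white (unlocked) mark along +x and a green (locked) mark 60 degrees clockwise of it seen from above.
- cap_grip (a point): Grip point of the orange bayonet cap, on its vertical axis, 83 mm above the fuse box's underside when free. Cap: 38 mm disc with an upright bar on top, 12 mm thick (point y), 36 long (point x), 26 tall; bar top 6 mm above this point, disc top 20 mm below. It turns and sinks with the cap; x (white line) starts near the box's +x. A 48 mm collar, 5 mm high, surrounds the disc.
- fuse_press (a joint): Depth of the cap in m: 0 standing free (unlocked), 0.010 bottomed. A spring pushes it up: 4 N at 0, 9 N at the bottom. It must be pressed past 0.007 before it can turn; in the locking notch it rests at 0.004.
- fuse_twist (a joint): Twist of the cap in rad, 0 to 1.1, growing clockwise seen from above; starts at 0 to 0.06. Between 0.1 and 0.95 the cap must be kept pressed past 0.007; from about 0.98 to the end stop at 1.1 it can spring up into the notch, which then keeps it from turning back. If let go half way, it just stays half way.
- switch_pod: Black dashboard slice lying face up, 120 x 170 x 50 mm (x, y, z), fixed to the board, with the white knob and, 83 mm to the pod's +y side of it, a flat air vent (at most 5 mm proud). Origin: centre of its underside, z up. The knob's axis is vertical, 35 mm to the pod's -y side of the centre.
- knob_grip (a point): Grip point on the axis of the white lamp knob, 76 mm above the underside of the pod while the knob is in. The knob head is a round 30 mm disc, 22 mm tall; its top (green dot) is 6 mm above this point, its underside 16 mm below, with a 10 mm gap down to the pod's face. Moves up with the knob; z is the pull direction.
- lamp_knob (a joint): Pull-out of the lamp knob in m: 0 in (off), 0.014 fully out at its stop (on). An over-centre spring holds it at both ends: pulling it out takes up to about 7 N, easing off to 0.007, then it snaps out by itself and stays at 0.014 when let go. Released below about 0.007 it snaps back in.
- iron: Loose cordless soldering iron lying on the board, yellow handle and steel shaft along its x axis, about 200 mm long, 24 mm thick. Bystander. Origin: at the underside, near its middle.
- rosin_block: Loose dark wooden block 50 x 90 x 30 mm with a 38 mm tin of amber rosin on it, 42 mm tall in all. Bystander. Origin: centre of the underside.
- relay: Loose blue relay, 28 x 28 x 32 mm. Bystander. Origin: centre of the underside.

How it is judged:
By the outcome, as a careful person would: the job done as asked, in the order asked, and still so for the second after the job is handed in, with the robot touching nothing.
It also fails if it takes over 48 s, if anything falls off the work surface, if the arm or the gripper's body presses on something with over 40 N, if the wrist force passes 120 N, or if a joint passes its speed limit or range.

### The arm

A 6-joint arm with a two-finger parallel gripper is mounted at the origin on the work surface. World frame = base frame: x ahead of the robot, y to its left, z up, the work surface at z = 0. Lengths are in m, angles in rad, forces in N, time in s.
With the tool pointing down it reaches from about 0.35 to 0.925 m from the base axis. Payload 6.4 kg.
Tool frame: the origin (TCP) lies on the mounting face of the last link; the fingertips stand 173 mm ahead of it and the grasp point (between the pads) lies 155 mm ahead of it (ctrl.grasp_offset is the distance from the TCP to the grasp point, in m); z points along the fingers, y is the line along which they close (so a half turn about z gives the same grasp; the last joint's range is limited). The gripper opens to 85 mm and grips with 20 to 120 N. Pads are 22 mm wide; open, the fingers measure 114 mm over their backs; the gripper's body (76 mm by 85 mm) begins 54 mm behind the grasp point. The pads swing forward as they close: fully open they stand 13 mm farther back than shut.
Start: joints at [1.073, 0.245, 1.558, -0, 1.339, -0.174], TCP at [0.207, 0.616, 0.405] pointing down, gripper open.
Joint ranges: [-3.13, 3.13], [-1.02, 2.26], [0.13, 2.54], [-0.95, 4.09], [0.21, 2.88], [-2.74, 2.74]. Speed limits (rad/s): [2.57, 2.57, 3.14, 3.14, 3.14, 3.14].

### API

Orientations are given as a unit quaternion [w, x, y, z].
In Python, from cell import ctrl gives the robot as it stands.
- The arm moves only by the tool move_arm, never from a script. Its argument "targets" is a list that holds one entry, the list of rows, each a list of 6 numbers: the shift along the world's x, y, z in m, then the turn, a rotation vector about the world's x, y, z in degrees. In form: [[[dx, dy, dz, wx, wy, wz], ...]]. A call has 1 to 12 rows; each row is the pose to reach, as a shift and turn from the pose commanded when the call began; what a row does not reach only later rows make up. A row lasts 1/12 s, in which the tool goes at most 41.7 mm and 7.16 degrees, less where a joint would pass 70% of its speed; a pose out of reach is approached as far as the arm can. A call with a gripper value outside its range is refused whole. "jaw" is the opening, from -1 (shut) to 1 (fully open), so that 0 is half open, set as the call begins (left out, the last holds). The fingers move at their own pace and stop on an object; "force" is the grip in N (left out, the last holds). Time passes only in rows, so rows that repeat a pose let the fingers close. It gives the time, the measured TCP pose, the force, the opening and the grip force at its end, in the units of the state.
- ctrl.get_obs(): the state, without advancing time (a new reading comes with each control period).
- ctrl.get_image(name): name is "scene" or "side" or "wrist"; returns a dict with "color" (420x560x3 uint8, red, green, blue), "range_z" (420x560 float32, m along the optical axis (not along the pixel's ray), 0 where there is no reading), "fovy" (degrees; the focal length in pixels is half the picture's height over the tangent of half this angle, whatever the lens; pixels are square), "cx", "cy" (the principal point, pixels), "extrinsics" (4x4, takes a point from camera to world coordinates). Camera axes: x right, y down, z forward; pixel columns grow to the right and rows downward; lengths in m; the calibration is good to about 2 mm. A picture is of the moment at which its call begins.
- ctrl.close_job(): hands the job in; it is judged then, once.
Trained networks look in the newest picture that a camera, given by its name, has taken for a name from the list of things; names that differ only in an ending like _2 or _b are one class to them, and where a whole thing is asked for, a point or a joint stands for the part that bears it (a point fixed in the world has none). Each returns a list of dicts, best first, with "p" (0 to 1); they miss things now and then, are a little off and sometimes report something else, mostly with a low value. They report only what shows in the picture. A call takes as long as a camera call.
- ctrl.recognise(query, camera): "position" ([x, y, z] in m, in world coordinates, good to about 4 mm: the middle of the surface that is visible of it).
- ctrl.silhouettes(query, camera): "region" (420x560 bool, what is visible of it).
- ctrl.mark_of(query, camera): "position" ([x, y, z] in m, in world coordinates, good to about 4 mm: a listed point, or the origin of a listed thing).
The state is a dict: "t": time; "joints": joint angles; "joint_vel": joint speeds; "tau": joint torques, N m; "ee_pos": TCP position; "orientation": TCP orientation; "wrist_force": force on the tool from outside, world axes, zero at the start; "moment": the same for the moment, N m; "gripper_width": opening from 0.0 (shut) to 1.0 (fully open); "grip_force": force on a finger pad.
Only numpy, scipy, OpenCV 4.12 (cv2) and the standard library are available. Lean on these libraries where they do the work, as an engineer would, in place of code of your own. Each camera call takes 0.05 s, during which the arm holds its last target. There are 200 camera calls.

## Working session

There is one attempt and no reset: what is moved stays moved. The work goes in short steps, Python scripts to look and compute and a tool call to move; the robot and the scene stay as the last step left them, time stands still between calls to the robot, and variables do not carry over. Pictures are saved under pics/ and viewed, at most 10 in all, crops included, and the job is handed in when it is done.

Besides the shell and the picture viewer there is one more tool, called after ">>>" by a JSON object that holds its "api" and its "payload", one argument or row to a line. move_arm: Moves the arm, as the interface text tells. Its arguments: {"type":"object","properties":{"targets":{"type":"array"},"jaw":{"type":"number"},"force":{"type":"number"}},"required":["targets"]}

```bash
mkdir -p pics
cat > h.py <<'E'
import numpy as np, cv2
from cell import ctrl
def save(im,n): cv2.imwrite('pics/'+n,im['color'][:,:,::-1])
def world(im):
    d=im['range_z'];f=210/np.tan(np.radians(im['fovy'])/2)
    v,u=np.mgrid[0:420,0:560]
    P=np.stack([(u-im['cx'])/f*d,(v-im['cy'])/f*d,d],-1)
    E=np.array(im['extrinsics']);return P@E[:3,:3].T+E[:3,3]
E
python3 - <<'E'
from h import *
a=ctrl.get_image('scene');b=ctrl.get_image('side')
cv2.imwrite('pics/a.png',np.vstack([a['color'],b['color']])[:,:,::-1][:, :, :]) if 0 else save(a,'a.png')
for c in ('scene','side'):
  for q in ('cap_grip','knob_grip','fuse_box','switch_pod','iron','rosin_block','relay'):
    r=ctrl.mark_of(q,c)
    print(c,q,[(np.round(x['position'],3),round(x['p'],2)) for x in r[:2]])
o=ctrl.get_obs();print(o['t'],o['ee_pos'],o['orientation'],o['gripper_width'],ctrl.grasp_offset)
E
```

```text
scene cap_grip [(array([0.525, 0.053, 0.102]), 0.61)]
scene knob_grip [(array([ 0.533, -0.238,  0.099]), 0.68)]
scene fuse_box [(array([0.528, 0.049, 0.02 ]), 0.77), (array([ 0.668, -0.252,  0.019]), 0.45)]
scene switch_pod [(array([ 0.53 , -0.202,  0.018]), 0.61), (array([0.525, 0.052, 0.102]), 0.57)]
scene iron [(array([0.674, 0.072, 0.02 ]), 0.55)]
scene rosin_block [(array([ 0.678, -0.128,  0.019]), 0.68)]
scene relay [(array([ 0.667, -0.254,  0.018]), 0.7)]
side cap_grip [(array([0.525, 0.048, 0.105]), 0.69), (array([ 0.675, -0.252,  0.025]), 0.22)]
side knob_grip [(array([ 0.531, -0.238,  0.095]), 0.76)]
side fuse_box [(array([0.525, 0.052, 0.02 ]), 0.78)]
side switch_pod [(array([ 0.524, -0.204,  0.019]), 0.92)]
side iron [(array([0.671, 0.07 , 0.015]), 0.61)]
side rosin_block [(array([ 0.68 , -0.132,  0.016]), 0.89)]
side relay [(array([ 0.673, -0.254,  0.023]), 0.85)]
0.8 [0.20680387 0.61623346 0.40471578] [1.07070931e-05 1.61198753e-01 9.86921963e-01 1.55853727e-05] 0.9987705023463508 0.1547
```

View pics/a.png

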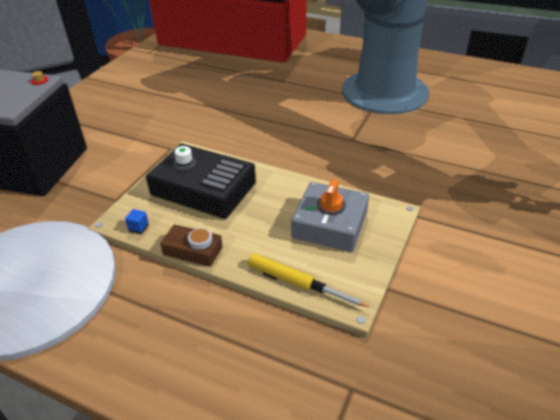

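>>> {"api": "move_arm", "payload": {
  "targets": [
    [[0.03, -0.03, 0, 0, 0, 2], [0.05, -0.07, 0, 0, 0, 4], [0.08, -0.11, 0, 0, 0, 6], [0.1, -0.15, 0, 0, 0, 8], [0.12, -0.19, 0, 0, 0, 10], [0.14, -0.23, 0, 0, 0, 12], [0.16, -0.27, 0, 0, 0, 14], [0.18, -0.305, 0, 0, 0, 16], [0.2, -0.34, 0, 0, 0, 18], [0.22, -0.375, 0, 0, 0, 18.6], [0.24, -0.41, 0, 0, 0, 18.6], [0.255, -0.44, 0, 0, 0, 18.6]]
  ]
}}

```text
t: 1.8
ee_pos: [0.4575, 0.1837, 0.4051]
orientation: [0.001, -0.0, 1.0, 0.0]
wrist_force: [0.5, 1.3, 0.8]
gripper_width: 1.001
grip_force: 0.0
```

>>> {"api": "move_arm", "payload": {
  "targets": [
    [[0.02, -0.03, 0, 0, 0, 0], [0.035, -0.06, 0, 0, 0, 0], [0.05, -0.09, 0, 0, 0, 0], [0.058, -0.11, 0, 0, 0, 0], [0.062, -0.124, 0, 0, 0, 0], [0.062, -0.124, 0, 0, 0, 0], [0.062, -0.124, 0, 0, 0, 0]]
  ]
}}

```text
t: 2.38
ee_pos: [0.519, 0.0611, 0.4047]
orientation: [-0.0, 0.0, 1.0, 0.0]
wrist_force: [-1.4, 0.2, 0.3]
gripper_width: 1.0
grip_force: 0.0
```

Run:
```python
from h import *
a=ctrl.get_image('wrist');save(a,'w1.png');W=world(a);np.save('W1.npy',W)
for q in ('cap_grip','fuse_box'):
    print(q,[(np.round(x['position'],4),round(x['p'],2)) for x in ctrl.mark_of(q,'wrist')[:2]])
hs=cv2.cvtColor(a['color'],cv2.COLOR_RGB2HSV)
m=(hs[...,0]<18)&(hs[...,1]>150)&(hs[...,2]>90)&(W[...,2]>.07)&(W[...,2]<.13)
z=W[...,2]
print(m.sum(),np.percentile(z[m],[5,50,95,99]))
top=m&(z>np.percentile(z[m],99)-.006)
P=W[top][:,:2]
r=cv2.minAreaRect((P*1000).astype(np.float32));print(r,len(P))
box=(z>.05)&(z<.075);print(np.percentile(z[box],[10,50,90]))
wm=box&(hs[...,1]<40)&(hs[...,2]>200);gm=box&(hs[...,0]>45)&(hs[...,0]<85)&(hs[...,1]>100)
for k in (wm,gm):
  print(k.sum(),W[k].mean(0) if k.any() else '')
B=W[(z>.056)&(z<.068)][:,:2]
print(cv2.minAreaRect((B*1000).astype(np.float32)))
o=ctrl.get_obs();print(o['t'],o['ee_pos'],o['orientation'],o['wrist_force'])
```

```text
cap_grip [(array([0.5255, 0.055 , 0.0999]), 0.92)]
fuse_box [(array([0.5246, 0.0524, 0.0178]), 0.8)]
1278 [0.08093527 0.08307277 0.10901633 0.1096891 ]
((525.982666015625, 53.80654525756836), (35.01377868652344, 11.999366760253906), 4.3198771476745605) 489
[0.06288362 0.06549348 0.07195221]
0 
545 [ 0.54016916 -0.10514363  0.06587652]
((570.6326293945312, -52.466949462890625), (201.4905242919922, 329.7890319824219), 0.8988129496574402)
2.5333 [0.51859018 0.06241353 0.40465572] [-5.84974646e-05 -1.00126481e-03  9.99999488e-01  1.32858872e-04] [-0.01758979  0.51180735  0.13639949]
```

View pics/w1.png

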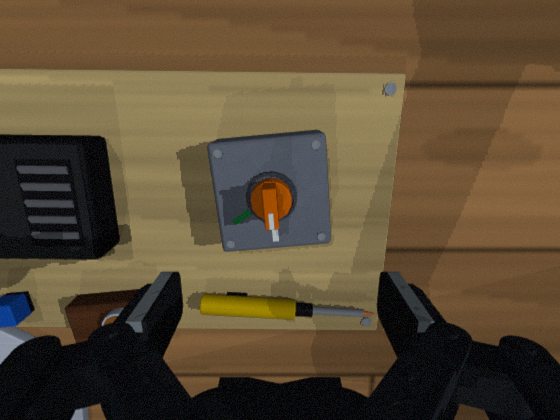

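>>> {"api": "move_arm", "payload": {
  "targets": [
    [[0.007, -0.008, -0.02, 0, 0, 4.3], [0.007, -0.008, -0.05, 0, 0, 4.3], [0.007, -0.008, -0.08, 0, 0, 4.3], [0.007, -0.008, -0.105, 0, 0, 4.3], [0.007, -0.008, -0.125, 0, 0, 4.3], [0.007, -0.008, -0.138, 0, 0, 4.3], [0.007, -0.008, -0.144, 0, 0, 4.3], [0.007, -0.008, -0.144, 0, 0, 4.3], [0.007, -0.008, -0.144, 0, 0, 4.3]]
  ]
}}

```text
t: 3.28
ee_pos: [0.5261, 0.0541, 0.2613]
orientation: [0.0, -0.038, 0.999, -0.0]
wrist_force: [1.4, -0.3, -0.4]
gripper_width: 0.999
grip_force: 0.0
```

Run:
```python
from h import *
o=ctrl.get_obs();print(o['t'],o['ee_pos'],o['orientation'],o['wrist_force'])
a=ctrl.get_image('wrist');save(a,'w2.png')
print([(np.round(x['position'],4),round(x['p'],2)) for x in ctrl.mark_of('cap_grip','wrist')[:2]])
```

```text
3.2833 [0.52608422 0.05412053 0.26127326] [ 3.85593218e-04 -3.84068877e-02  9.99262108e-01 -4.24253038e-05] [ 1.39408924 -0.28853502 -0.38427043]
[(array([0.5287, 0.0545, 0.0966]), 0.97)]
```

View pics/w2.png

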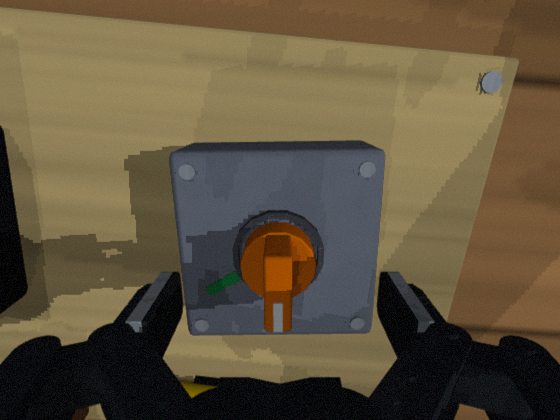

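The bar (278, 280) is aligned and centred between the pads (180 and 380). Closing.

>>> {"api": "move_arm", "payload": {
  "targets": [
    [[0, 0, -0.001, 0, 0, 0], [0, 0, -0.001, 0, 0, 0], [0, 0, -0.001, 0, 0, 0], [0, 0, -0.001, 0, 0, 0], [0, 0, -0.001, 0, 0, 0], [0, 0, -0.001, 0, 0, 0], [0, 0, -0.001, 0, 0, 0], [0, 0, -0.001, 0, 0, 0], [0, 0, -0.001, 0, 0, 0]]
  ],
  "jaw": -1,
  "force": 50
}}

```text
t: 4.13
ee_pos: [0.526, 0.0534, 0.2599]
orientation: [-0.0, -0.038, 0.999, -0.0]
wrist_force: [-1.4, -0.9, 2.6]
gripper_width: 0.126
grip_force: 54.6
```

>>> {"api": "move_arm", "payload": {
  "targets": [
    [[0, 0, -0.002, 0, 0, 0], [0, 0, -0.004, 0, 0, 0], [0, 0, -0.006, 0, 0, 0], [0, 0, -0.008, 0, 0, 0], [0, 0, -0.009, 0, 0, 0], [0, 0, -0.0095, 0, 0, 0], [0, 0, -0.0095, 0, 0, 0], [0, 0, -0.0095, 0, 0, 0]]
  ]
}}

```text
t: 4.8
ee_pos: [0.5261, 0.0534, 0.2507]
orientation: [-0.0, -0.038, 0.999, -0.0]
wrist_force: [-2.8, -2.9, 8.4]
gripper_width: 0.124
grip_force: 55.1
```

>>> {"api": "move_arm", "payload": {
  "targets": [
    [[0, 0, -0.0005, 0, 0, -3], [0, 0, -0.0005, 0, 0, -8], [0, 0, -0.0005, 0, 0, -14], [0, 0, -0.0005, 0, 0, -20], [0, 0, -0.0005, 0, 0, -26], [0, 0, -0.0005, 0, 0, -32], [0, 0, -0.0005, 0, 0, -38], [0, 0, -0.0005, 0, 0, -44], [0, 0, -0.0005, 0, 0, -50], [0, 0, -0.0005, 0, 0, -56], [0, 0, -0.0005, 0, 0, -60], [0, 0, -0.0005, 0, 0, -60]]
  ]
}}

```text
t: 5.8
ee_pos: [0.5261, 0.0534, 0.2503]
orientation: [0.0, 0.468, 0.884, -0.0]
wrist_force: [-3.7, -2.3, 7.3]
gripper_width: 0.128
grip_force: 55.3
```

Run:
```python
from h import *
o=ctrl.get_obs();print(o['t'],o['ee_pos'],o['orientation'],o['wrist_force'],o['moment'],o['grip_force'])
q=o['orientation'];print(np.degrees(2*np.arctan2(q[2],q[1]))-90)
save(ctrl.get_image('wrist'),'w3.png')
```

```text
5.8 [0.52607735 0.05335119 0.25027403] [ 4.05473100e-05  4.67748290e-01  8.83861608e-01 -4.39243479e-04] [-3.68985798 -2.25365065  7.2560628 ] [-0.45936512  0.69533155 -0.00368967] 55.29393911361694
34.22352972907129
```

View pics/w3.png

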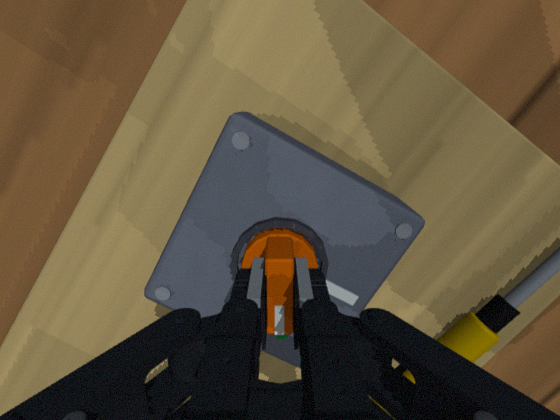

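The bar now lies over the green mark (282, 335) and the white mark is off to the right (340, 292). I'll rise to the notch height and release.

>>> {"api": "move_arm", "payload": {
  "targets": [
    [[0, 0, 0.001, 0, 0, 0], [0, 0, 0.0025, 0, 0, 0], [0, 0, 0.004, 0, 0, 0], [0, 0, 0.005, 0, 0, 0], [0, 0, 0.0055, 0, 0, 0], [0, 0, 0.0055, 0, 0, 0]]
  ]
}}

```text
t: 6.35
ee_pos: [0.526, 0.0533, 0.2555]
orientation: [0.0, 0.467, 0.884, -0.0]
wrist_force: [-3.9, -2.9, 6.4]
gripper_width: 0.124
grip_force: 55.0
```

>>> {"api": "move_arm", "payload": {
  "targets": [
    [[0, 0, 0, 0, 0, 0], [0, 0, 0, 0, 0, 0], [0, 0, 0, 0, 0, 0], [0, 0, 0, 0, 0, 0], [0, 0, 0, 0, 0, 0], [0, 0, 0, 0, 0, 0], [0, 0, 0, 0, 0, 0]]
  ],
  "jaw": 1
}}

```text
t: 6.93
ee_pos: [0.5259, 0.0536, 0.2551]
orientation: [0.0, 0.467, 0.884, 0.0]
wrist_force: [-0.2, -0.6, 0.7]
gripper_width: 1.0
grip_force: 0.0
```

>>> {"api": "move_arm", "payload": {
  "targets": [
    [[0, 0, 0.015, 0, 0, 0], [0, 0, 0.04, 0, 0, 0], [0, 0, 0.08, 0, 0, 0], [0, 0, 0.11, 0, 0, 0], [0, 0, 0.135, 0, 0, 0], [0, 0, 0.145, 0, 0, 0], [0, 0, 0.15, 0, 0, 0], [0, 0, 0.15, 0, 0, 0]]
  ]
}}

```text
t: 7.6
ee_pos: [0.5259, 0.0536, 0.4053]
orientation: [0.0, 0.467, 0.884, 0.0]
wrist_force: [-0.5, 0.3, -0.5]
gripper_width: 1.003
grip_force: 0.0
```

Run:
```python
from h import *
a=ctrl.get_image('wrist');save(a,'w4.png');W=world(a);z=W[...,2]
hs=cv2.cvtColor(a['color'],cv2.COLOR_RGB2HSV)
m=(hs[...,0]<18)&(hs[...,1]>150)&(hs[...,2]>90)&(z>.07)&(z<.13)&(np.hypot(W[...,0]-.526,W[...,1]-.054)<.03)
print(np.percentile(z[m],[5,30,50,95,99]))
top=m&(z>np.percentile(z[m],99)-.006)
print(cv2.minAreaRect((W[top][:,:2]*1000).astype(np.float32)))
o=ctrl.get_obs();print(o['t'],o['ee_pos'],o['orientation'])
for c in ('wrist','scene','side'):print([(np.round(x['position'],4),round(x['p'],2)) for x in ctrl.mark_of('cap_grip',c)[:2]])
```

```text
[0.07705922 0.07845856 0.07923894 0.10518526 0.10574491]
((526.3828125, 54.171173095703125), (11.865865707397461, 35.62166213989258), 34.35647964477539)
7.65 [0.52565811 0.0536078  0.4039083 ] [-8.39339810e-04  4.66783632e-01  8.84371101e-01 -3.04459811e-04]
[(array([0.5275, 0.0593, 0.0962]), 0.63)]
[(array([0.5246, 0.053 , 0.1017]), 0.61)]
[(array([0.525 , 0.0475, 0.1048]), 0.69), (array([ 0.6746, -0.252 ,  0.0252]), 0.22)]
```

View pics/w4.png

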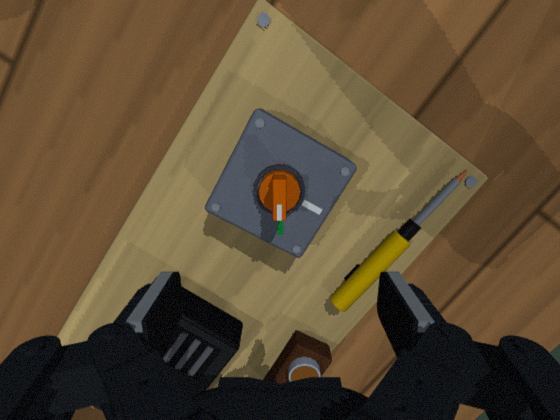

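The cap has sunk 4 mm and turned 60° onto the green mark (280, 225), so it is locked in the notch. Next is the knob.

>>> {"api": "move_arm", "payload": {
  "targets": [
    [[0, -0.015, 0, 0, 0, 0], [0.001, -0.045, 0, 0, 0, 0], [0.002, -0.08, 0, 0, 0, 0], [0.003, -0.115, 0, 0, 0, 0], [0.004, -0.15, 0, 0, 0, 0], [0.005, -0.185, 0, 0, 0, 0], [0.006, -0.22, 0, 0, 0, 0], [0.006, -0.25, 0, 0, 0, 0], [0.006, -0.275, 0, 0, 0, 0], [0.006, -0.29, 0, 0, 0, 0], [0.006, -0.292, 0, 0, 0, 0], [0.006, -0.292, 0, 0, 0, 0]]
  ]
}}

```text
t: 8.8
ee_pos: [0.5318, -0.2386, 0.4041]
orientation: [-0.001, 0.467, 0.884, 0.0]
wrist_force: [-0.5, 0.6, -0.2]
gripper_width: 1.004
grip_force: 0.0
```

Run:
```python
from h import *
a=ctrl.get_image('wrist');save(a,'w5.png');W=world(a);z=W[...,2]
m=(z>.088)&(z<.12)&(np.hypot(W[...,0]-.532,W[...,1]+.238)<.03)
print(m.sum(),np.percentile(z[m],[5,50,95]))
t=m&(z>np.median(z[m])-.003)
print(cv2.minEnclosingCircle((W[t][:,:2]*1000).astype(np.float32)),W[t].mean(0))
o=ctrl.get_obs();print(o['t'],o['ee_pos'],o['orientation'])
print([(np.round(x['position'],4),round(x['p'],2)) for x in ctrl.mark_of('knob_grip','wrist')[:2]])
```

```text
961 [0.0931683  0.10113566 0.10263258]
((531.4286499023438, -236.81756591796875), 14.549581527709961) [ 0.53101679 -0.23633385  0.10120202]
8.85 [ 0.53190738 -0.23770692  0.40436869] [-8.41734617e-04  4.66668310e-01  8.84431934e-01  3.66795162e-04]
[(array([ 0.5314, -0.2353,  0.0917]), 0.74)]
```

View pics/w5.png

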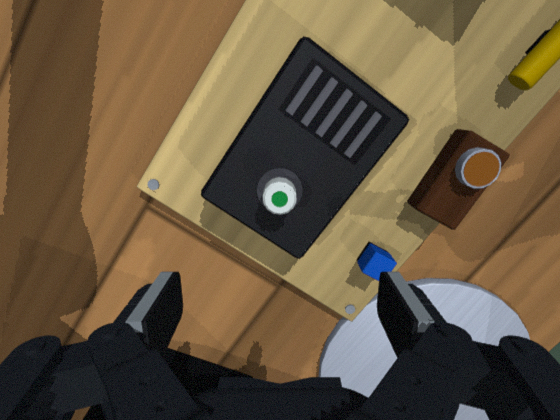

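The knob (280, 198) is centred at about (0.5315, -0.237), with its top at z = 0.1015. Nothing stands in the fingers' way.

>>> {"api": "move_arm", "payload": {
  "targets": [
    [[0, 0.001, -0.02, 0, 0, 0], [0, 0.001, -0.055, 0, 0, 0], [0, 0.001, -0.09, 0, 0, 0], [0, 0.001, -0.12, 0, 0, 0], [0, 0.001, -0.14, 0, 0, 0], [0, 0.001, -0.15, 0, 0, 0], [0, 0.001, -0.154, 0, 0, 0], [0, 0.001, -0.154, 0, 0, 0], [0, 0.001, -0.154, 0, 0, 0]]
  ]
}}

```text
t: 9.65
ee_pos: [0.5326, -0.2373, 0.2528]
orientation: [0.001, 0.466, 0.885, -0.0]
wrist_force: [0.5, -0.0, 0.5]
gripper_width: 1.0
grip_force: 0.0
```

>>> {"api": "move_arm", "payload": {
  "targets": [
    [[0, 0, 0, 0, 0, 0], [0, 0, 0, 0, 0, 0], [0, 0, 0, 0, 0, 0], [0, 0, 0, 0, 0, 0], [0, 0, 0, 0, 0, 0], [0, 0, 0, 0, 0, 0], [0, 0, 0, 0, 0, 0], [0, 0, 0, 0, 0, 0]]
  ],
  "jaw": -1,
  "force": 50
}}

```text
t: 10.32
ee_pos: [0.5316, -0.2381, 0.2522]
orientation: [-0.001, 0.467, 0.884, -0.001]
wrist_force: [-5.6, -0.6, 5.7]
gripper_width: 0.329
grip_force: 49.1
```

>>> {"api": "move_arm", "payload": {
  "targets": [
    [[0, 0, 0.002, 0, 0, 0], [0, 0, 0.004, 0, 0, 0], [0, 0, 0.006, 0, 0, 0], [0, 0, 0.008, 0, 0, 0], [0, 0, 0.01, 0, 0, 0], [0, 0, 0.012, 0, 0, 0], [0, 0, 0.0135, 0, 0, 0], [0, 0, 0.0145, 0, 0, 0], [0, 0, 0.0145, 0, 0, 0], [0, 0, 0.0145, 0, 0, 0]]
  ]
}}

```text
t: 11.15
ee_pos: [0.5316, -0.238, 0.266]
orientation: [-0.0, 0.467, 0.884, -0.001]
wrist_force: [-4.8, -3.0, 1.1]
gripper_width: 0.333
grip_force: 51.1
```

>>> {"api": "move_arm", "payload": {
  "targets": [
    [[0, 0, 0, 0, 0, 0], [0, 0, 0, 0, 0, 0], [0, 0, 0, 0, 0, 0], [0, 0, 0, 0, 0, 0], [0, 0, 0, 0, 0, 0], [0, 0, 0, 0, 0, 0], [0, 0, 0, 0, 0, 0]]
  ],
  "jaw": 1
}}

```text
t: 11.73
ee_pos: [0.532, -0.2373, 0.2657]
orientation: [0.0, 0.467, 0.884, 0.0]
wrist_force: [-0.9, -1.5, -0.0]
gripper_width: 1.0
grip_force: 0.0
```

>>> {"api": "move_arm", "payload": {
  "targets": [
    [[0, 0, 0.015, 0, 0, 0], [0, 0, 0.04, 0, 0, 0], [0, 0, 0.08, 0, 0, 0], [0, 0, 0.11, 0, 0, 0], [0, 0, 0.13, 0, 0, 0], [0, 0, 0.138, 0, 0, 0], [0, 0, 0.138, 0, 0, 0], [0, 0, 0.138, 0, 0, 0]]
  ]
}}

```text
t: 12.4
ee_pos: [0.5317, -0.2373, 0.4026]
orientation: [-0.001, 0.467, 0.884, 0.0]
wrist_force: [0.2, 0.6, -0.9]
gripper_width: 1.0
grip_force: 0.0
```

Run:
```python
from h import *
a=ctrl.get_image('wrist');W=world(a);z=W[...,2]
m=(z>.085)&(z<.14)&(np.hypot(W[...,0]-.532,W[...,1]+.238)<.03)
print(m.sum(),np.percentile(z[m],[5,50,95]))
a=ctrl.get_image('scene');save(a,'s2.png');W=world(a);z=W[...,2]
for c in ((.526,.054),(.532,-.238)):
  m=(np.hypot(W[...,0]-c[0],W[...,1]-c[1])<.02)&(z>.03)&(z<.14);print(z[m].max() if m.any() else None)
print(ctrl.get_obs()['t'])
```

```text
1121 [0.10220716 0.11506272 0.11655304]
0.10556188011282108
0.11578470157827148
12.5
```

View pics/s2.png

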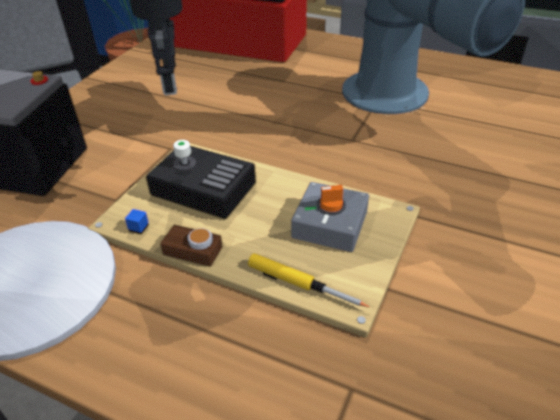

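The knob (183, 150) is 14 mm out and staying there. The cap (330, 200) is twisted and sunk 4 mm, and the bystanders haven't moved. Handing in.

```bash
python3 -c "
from cell import ctrl
print(ctrl.close_job())"
```

```text
the job is handed in; nothing more can be done
None
```

The job is handed in: the fuse cap is locked in its notch at the green mark, the lamp knob was then pulled out and stays 14 mm out by itself, and the iron, block and relay were left where they lay (about 12.5 s on the robot's clock).

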